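# Park the spring plunger and open the grounds drawer

### The job

The coffee bar's grounds drawer is locked by a spring plunger: pull its black knob up until you feel its stop, without forcing it, twist it a sixth of a turn clockwise (white line to the green dot) and ease it down into its rest notch so that it stays up by itself, then let go. With the knob left parked, pull the drawer by its handle all the way out. Do not wrench the knob or the locked drawer, and leave the cups, the jug and the jar where they stand.

Things in the scene. Friction and masses are not known exactly. Their poses are not given: they have to be found in the camera images.
- station: Fixed stainless drawer base: box 220 mm deep (x), 280 wide (y), 100 high. Origin under its centre, on the counter; its front, with the drawer, looks along its -x. The vertical plunger stands on its deck (100 mm up) at x -72, y -75 mm; under the knob a slotted brass collar holds the plunger's brass cross key. How high the collar is set (by up to 12 mm) differs each time.
- plunger_knob (a point): Grip centre of the black round plunger knob, on its vertical axis, 54 mm above the deck when latched. Knob 34 mm high, 32 mm in diameter, with a lip of 37 mm over its top 7 mm; this point is 18 mm above its underside. The white line on top points to the red dot when latched, to the green dot when turned to the rest notch. Grip from above with any yaw.
- plunger (a joint): Lift of the plunger (m), 0 = latched. Spring: 4 N down at 0, 0.3 N more per mm. The key clears its slot at a lift of 8 to 20 mm depending on the collar; a rigid stop comes 2.5 mm above that (pull rises suddenly), so no fixed lift will do. Parked, it rests 2.5 mm below where it cleared. Bolt clear of the drawer above 4 mm. More than 25 N of key or stop on the collar breaks it.
- plunger_turn (a joint): Turn of the knob (rad), clockwise from above is plus. About 0 in the slot (0.1 of play either way); turns on only with the key lifted clear. Rest notch centred at 1.05 rad (0.15 of play either way); a wall at its far side stops the turn at about 1.2 rad. Let down short of 0.87 rad the key is not in the notch. Nearly free to turn (0.02 N m plus rubbing).
- drawer (a joint): How far the drawer is out (m): 0 shut, 0.075 = its stop, fully out. It slides along the station's -x with about 2.5 N of friction and stays where it is left. Locked by the plunger's bolt until that is lifted.
- drawer_handle (a point): Centre of the drawer's handle: a level round bar of dark wood, 12 mm thick, 100 mm long along the station's y, 78 mm above the counter, 43 mm in front of the drawer's face (37 mm free gap). Shut, it is at x -165, y 55 mm in the station's frame; it moves with the drawer. The deck behind it is 22 mm higher.
- cup_a: Pale green mug, 72 mm in diameter, 60 mm high, on the rear right of the deck (origin under its centre). Leave alone.
- cup_b: Pale green mug of the same size on the rear left of the deck. Leave alone.
- jug: Steel milk jug, 88 mm in diameter, 100 mm high, on the counter left of the station (origin under its centre). Leave alone.
- jar: Amber jar with a brass cap, 68 mm in diameter, 85 mm high, on the counter right of the station (origin under its centre). Leave alone.

How it is judged:
By the outcome, as a careful person would: the job done as asked, in the order asked, and still so for the second after the job is handed in, with the robot touching nothing.
It also fails if it takes over 69 s, if anything falls off the work surface, if the arm or the gripper's body presses on something with over 40 N, if the wrist force passes 120 N, or if a joint passes its speed limit or range.

### The arm

A 6-joint arm with a two-finger parallel gripper is mounted at the origin on the work surface. World frame = base frame: x ahead of the robot, y to its left, z up, the work surface at z = 0. Lengths are in m, angles in rad, forces in N, time in s.
With the tool pointing down it reaches from about 0.25 to 0.775 m from the base axis. Payload 4 kg.
Tool frame: the origin (TCP) lies on the centre line of the jaws, within the pads' length; the fingertips stand 8 mm ahead of it and the grasp point (between the pads) lies 11 mm behind it; y points along the fingers, x is the direction in which the jaws open and shut, and the axes are right-handed (so a half turn about y gives the same grasp; the last joint's range is limited). The gripper opens to 94 mm and grips with 3 to 60 N. Pads are 16 mm wide; open, the fingers measure 119 mm over their backs; the gripper's body (75 mm by 177 mm) begins 78 mm behind the grasp point.
Start: joints at [1.039, 0.087, 1.371, -0, 1.684, -0.103], TCP at [0.229, 0.5, 0.214] pointing down, gripper open.
Joint ranges: [-3.1, 3.1], [-0.76, 2.03], [0.27, 2.55], [-1.08, 4.22], [0.17, 2.65], [-2.57, 2.57]. Speed limits (rad/s): [2.79, 2.79, 3.14, 3.14, 3.14, 3.14].

### API

Orientations are given as [roll, pitch, yaw] about the fixed x, y, z axes, in that order (R = Rz(yaw) Ry(pitch) Rx(roll)).
In Python, from bench import robot gives the robot as it stands.
- The arm moves only by the tool step_arm, never from a script. Its argument "commands" is a list of rows, each an object with "xyz": the shift along the world's x, y, z in m, a list of three; "twist": the turn, a rotation vector about the world's x, y, z in degrees, a list of three. In form: [{"xyz": [tx, ty, tz], "twist": [ax, ay, az]}, ...]. A call has 1 to 12 rows; each row is the pose to reach, as a shift and turn from the pose commanded when the call began; what a row does not reach only later rows make up. A row lasts 1/12 s, in which the tool goes at most 41.7 mm and 7.16 degrees, less where a joint would pass 70% of its speed; a pose out of reach is approached as far as the arm can. A call with a gripper value outside its range is refused whole. "fingers" is the closure in counts, from 0 (fully open) to 255 (shut), set as the call begins (left out, the last holds). The fingers move at their own pace and stop on an object; the grip force is fixed at half the most. Time passes only in rows, so rows that repeat a pose let the fingers close. It gives the time, the measured TCP pose, the force and the opening at its end, in the units of the state.
- robot.get_obs(): the state, without advancing time (a new reading comes with each control period).
- robot.snapshot(name): name is "side" or "top" or "wrist"; returns (picture, depth): 400x640x3 uint8, red, green, blue; 400x640 float32, m along the optical axis (not along the pixel's ray), 0 where there is no reading.
- robot.camera_info(name): a dict with "fx", "fy", "cx", "cy" (pixels), "R" (3x3) and "t" (3): a world point X has camera coordinates R X + t. Camera axes: x right, y down, z forward; pixel columns grow to the right and rows downward; lengths in m; the calibration is good to about 2 mm. A picture is of the moment at which its call begins: read the wrist's pose just before it. camera_info takes no time and is no camera call; for the wrist camera it gives the pose at the moment of the call.
- robot.close_job(): hands the job in, once; it reports no verdict.
The state is a dict: "time": time; "joint_positions": joint angles; "qvel": joint speeds; "joint_torque": joint torques, N m; "tool_pos": TCP position; "ee_rot": TCP orientation; "wrist_force": force on the tool from outside, world axes, zero at the start; "wrist_torque": the same for the moment, N m; "width": finger opening in m.
Only numpy, scipy, OpenCV 4.12 (cv2) and the standard library are available. Lean on these libraries where they do the work, as an engineer would, in place of code of your own. Each camera call takes 0.05 s, during which the arm holds its last target.

## Working session

There is one attempt and no reset: what is moved stays moved. The work goes in short steps, Python scripts to look and compute and a tool call to move; the robot and the scene stay as the last step left them, time stands still between calls to the robot, and variables do not carry over. Pictures are saved under pics/ and viewed, and the job is handed in when it is done.

Besides the shell and the picture viewer there is one more tool, called after ">>>" as name(argument=value, ...), one argument or row to a line, values as JSON. step_arm: Moves the arm, as the interface text tells. Its arguments: {"type":"object","properties":{"commands":{"type":"array"},"fingers":{"type":"number"}},"required":["commands"]}

```bash
mkdir -p pics; ls
python3 - <<'E'
from bench import robot
import cv2,numpy as np
print(robot.get_obs())
for n in("side","top"):
    p,d=robot.snapshot(n); cv2.imwrite(f"pics/{n}0.png",p[:,:,::-1]); np.savez(f"{n}0.npz",p=p,d=d); print(n,robot.camera_info(n))
E
```

```text
pics
{'time': 0.0, 'joint_positions': array([ 1.03891181e+00,  8.79209934e-02,  1.37222827e+00, -1.84238361e-05,
        1.68358552e+00, -1.03149445e-01]), 'qvel': array([ 0.00117288, -0.00067884,  0.00165017, -0.00021207,  0.00132683,
       -0.00018779]), 'joint_torque': array([-3.77990409e-04, -3.40171123e+01, -3.02430475e+01,  7.20477453e-02,
        3.24861926e-02, -1.68848965e-04]), 'tool_pos': array([0.22841441, 0.4997518 , 0.21233592]), 'ee_rot': array([-1.57059397,  0.00213263,  1.14205942]), 'wrist_force': array([-0.45408697,  0.0554653 , -0.09280987]), 'wrist_torque': array([-0.03943425, -0.01833395, -0.04826141]), 'width': 0.09386416474925671}
side {'fx': 375.454941577991, 'fy': 375.454941577991, 'cx': 318.89074785495245, 'cy': 200.36481437821746, 'R': array([[-0.93822719, -0.34598284,  0.00506153],
       [-0.22355026,  0.59492279, -0.77207005],
       [ 0.26411177, -0.72550861, -0.63551729]]), 't': array([0.63541349, 0.23316067, 0.78808459])}
top {'fx': 512.2100572981669, 'fy': 512.2100572981669, 'cx': 310.9004145056397, 'cy': 207.8978049245498, 'R': array([[ 0.00944473, -0.99986459,  0.01347614],
       [-0.98944833, -0.01129316, -0.14444538],
       [ 0.14457801, -0.01196969, -0.989421  ]]), 't': array([0.01831476, 0.65933405, 1.18549898])}
```

View pics/side0.png

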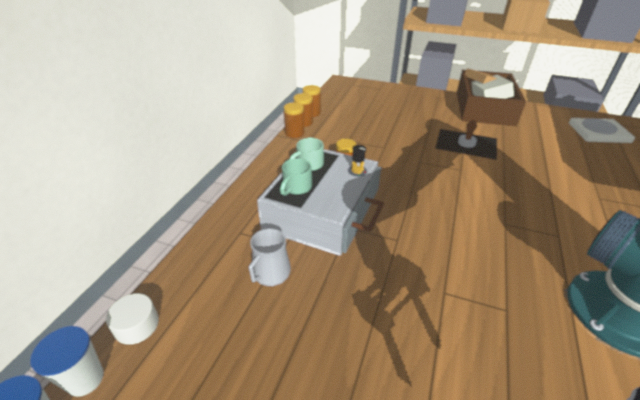

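View pics/top0.png

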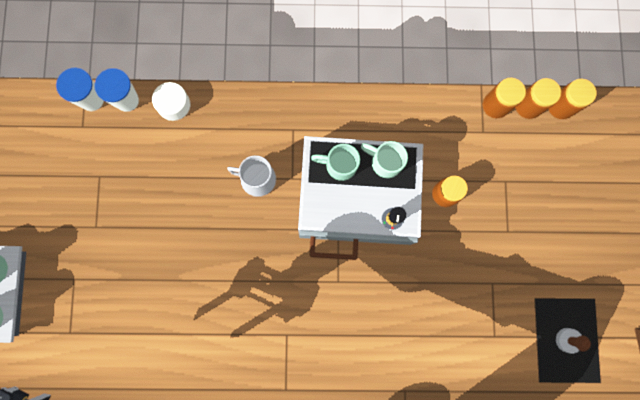

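The side view shows the station with the knob at about (358,152) and the handle at (372,213). In the top view the deck spans about (300–423, 137–240), the knob is at (397,215) and the handle is at (334,250). Next I measure these.

```bash
cat > h.py <<'E'
import numpy as np,cv2
from bench import robot
def cloud(n,d,ci=None):
    c=ci or robot.camera_info(n); v,u=np.mgrid[:d.shape[0],:d.shape[1]]
    P=np.stack([(u-c["cx"])/c["fx"]*d,(v-c["cy"])/c["fy"]*d,d],-1)
    return (P-c["t"])@c["R"]
def proj(c,X):
    q=c["R"]@np.asarray(X)+c["t"]; return [q[0]/q[2]*c["fx"]+c["cx"],q[1]/q[2]*c["fy"]+c["cy"]]
def ray(c,u,v,z):
    r=c["R"].T@np.array([(u-c["cx"])/c["fx"],(v-c["cy"])/c["fy"],1]); o=-c["R"].T@c["t"]
    return o+r*(z-o[2])/r[2]
E
python3 - <<'E'
from h import *
f=np.load("top0.npz");p,d=f["p"],f["d"]; W=cloud("top",d); c=robot.camera_info("top")
m=(abs(W[...,2]-0.1)<.008)&(d>0); m[:, :280]=0; m[:,440:]=0;m[:120]=0;m[260:]=0
print(m.sum(),np.median(W[m][:,2]))
n,l,s,_=cv2.connectedComponentsWithStats(m.astype(np.uint8)); 
pts=W[m][:,:2].astype(np.float32)*1000
r=cv2.minAreaRect(pts);print(r)
# robust edges
for a in np.arange(-4,10,0.5):
    t=np.radians(a);R=np.array([[np.cos(t),np.sin(t)],[-np.sin(t),np.cos(t)]]);q=pts@R.T
    lo,hi=np.percentile(q,0.7,axis=0),np.percentile(q,99.3,axis=0);print(a,lo.round(),hi.round(),(hi-lo).round(1))
m2=(W[...,2]>.15)&(W[...,2]<.185); m2[:200]=0;m2[:,:380]=0;m2[230:]=0;m2[:,415:]=0
print("knob",m2.sum(),W[m2].mean(0),W[m2].min(0),W[m2].max(0), np.median(W[m2][:,2]))
m3=(abs(W[...,2]-.08)<.012)&(d>0); m3[:246]=0;m3[265:]=0;m3[:,:300]=0;m3[:,370:]=0
print("handle",m3.sum(),W[m3].mean(0),W[m3].min(0),W[m3].max(0))
b=cv2.resize(p[120:270,280:480],None,fx=4,fy=4,interpolation=cv2.INTER_CUBIC);cv2.imwrite("pics/topz.png",b[:,:,::-1])
s=np.load("side0.npz")["p"];b=cv2.resize(s[110:260,240:400],None,fx=4,fy=4,interpolation=cv2.INTER_CUBIC);cv2.imwrite("pics/sidez.png",b[:,:,::-1])
E
```

```text
9645 0.10042500595458569
((700.6251220703125, -89.62774658203125), (280.90802001953125, 232.54225158691406), 86.89873504638672)
-4.0 [ 600. -178.] [819.  98.] [218.9 276.5]
-3.5 [ 600. -185.] [819.  92.] [218.4 276.7]
-3.0 [ 600. -191.] [819.  86.] [218.5 276.7]
-2.5 [ 600. -197.] [818.  80.] [218.5 276.5]
-2.0 [ 599. -203.] [818.  73.] [218.9 276.5]
-1.5 [ 598. -209.] [817.  67.] [219.6 276.7]
-1.0 [ 597. -216.] [817.  62.] [220.7 277.2]
-0.5 [ 595. -222.] [817.  56.] [222.1 278. ]
0.0 [ 594. -229.] [817.  50.] [223.4 278.5]
0.5 [ 592. -235.] [817.  43.] [225.  278.7]
1.0 [ 590. -242.] [817.  38.] [226.4 279.4]
1.5 [ 589. -248.] [816.  32.] [227.6 280.7]
2.0 [ 587. -255.] [816.  27.] [229.  282.3]
2.5 [ 586. -262.] [816.  21.] [230.3 283.2]
3.0 [ 584. -268.] [816.  16.] [232.1 283.9]
3.5 [ 582. -275.] [815.  10.] [233.5 284.7]
4.0 [ 580. -281.] [815.   5.] [235.  285.7]
4.5 [ 578. -288.] [814.  -1.] [236.4 286.7]
5.0 [ 576. -294.] [814.  -7.] [238.1 287.6]
5.5 [ 574. -301.] [813. -12.] [239.6 288.8]
6.0 [ 572. -307.] [813. -18.] [241.1 289.5]
6.5 [ 569. -314.] [812. -23.] [242.7 290.5]
7.0 [ 567. -320.] [811. -29.] [244.3 291.3]
7.5 [ 565. -327.] [810. -34.] [245.8 292.3]
8.0 [ 562. -333.] [810. -40.] [247.4 293.3]
8.5 [ 560. -340.] [809. -45.] [249.  294.4]
9.0 [ 557. -346.] [808. -51.] [250.6 295.4]
9.5 [ 555. -353.] [807. -56.] [252.1 296.4]
knob 227 [ 0.62945511 -0.15971167  0.17090547] [ 0.61238264 -0.17748409  0.15057315] [ 0.64805324 -0.14278573  0.17657855] 0.1713319616258898
handle 326 [ 0.54742816 -0.02780501  0.08252722] [ 0.53596573 -0.08245173  0.07538651] [0.56601003 0.02910546 0.08972605]
```

View pics/topz.png

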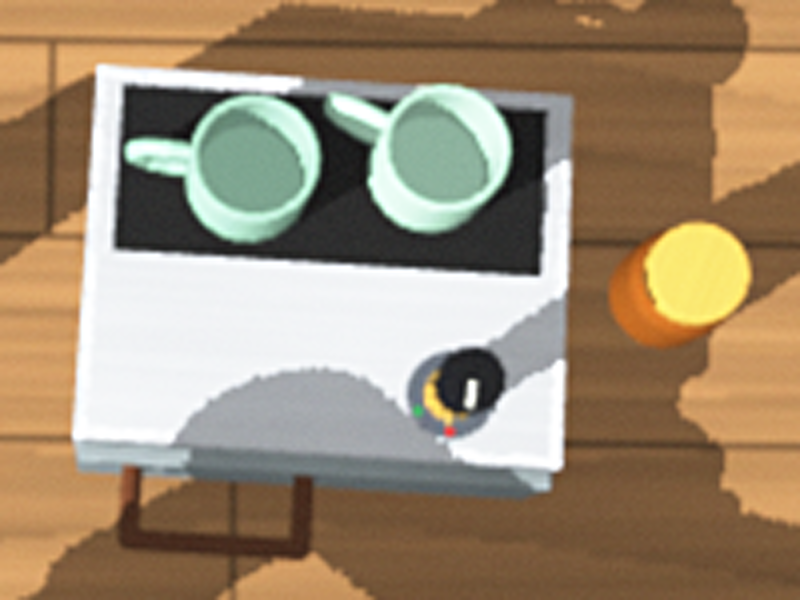

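View pics/sidez.png

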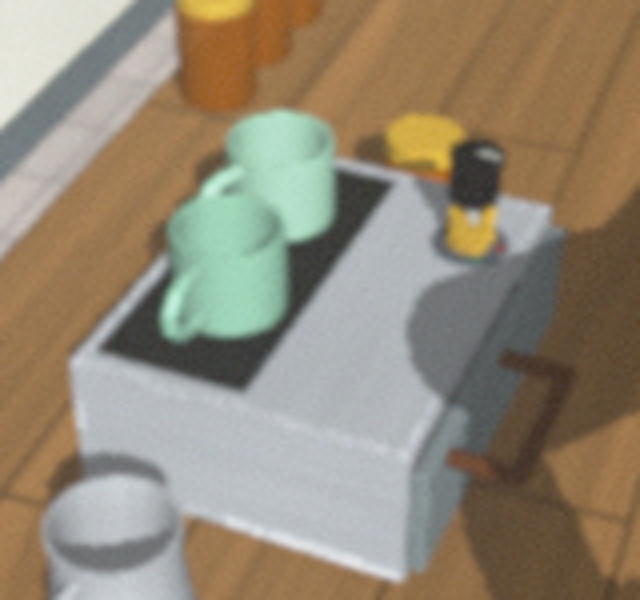

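The station centre comes out at (0.705,-0.090) with a yaw of about -3°. The knob was measured at (0.6295,-0.160) and the model predicts (0.6295,-0.1606). The handle is predicted at (0.543,-0.026). Moving above the knob now.

>>> step_arm(
  commands=[
    {"xyz": [0.02,-0.033,0.03],"twist": [0,0,4]},
    {"xyz": [0.04,-0.066,0.06],"twist": [0,0,8]},
    {"xyz": [0.06,-0.1,0.07],"twist": [0,0,12]},
    {"xyz": [0.08,-0.132,0.07],"twist": [0,0,16]},
    {"xyz": [0.1,-0.165,0.07],"twist": [0,0,20]},
    {"xyz": [0.12,-0.198,0.07],"twist": [0,0,24]},
    {"xyz": [0.14,-0.231,0.07],"twist": [0,0,28]},
    {"xyz": [0.16,-0.264,0.07],"twist": [0,0,32]},
    {"xyz": [0.18,-0.297,0.07],"twist": [0,0,36]},
    {"xyz": [0.2,-0.33,0.07],"twist": [0,0,40]},
    {"xyz": [0.22,-0.363,0.07],"twist": [0,0,44]},
    {"xyz": [0.24,-0.396,0.07],"twist": [0,0,49]},
  ],
  fingers=0,
)

```text
time: 1.1
tool_pos: [0.4691, 0.1024, 0.2831]
ee_rot: [-1.57, -0.0, 2.001]
wrist_force: [0.9, 0.4, 0.4]
width: 0.0936
```

>>> step_arm(
  commands=[
    {"xyz": [0.02,-0.033,0]},
    {"xyz": [0.04,-0.066,0]},
    {"xyz": [0.06,-0.1,0]},
    {"xyz": [0.08,-0.132,0]},
    {"xyz": [0.1,-0.165,0]},
    {"xyz": [0.12,-0.198,0]},
    {"xyz": [0.14,-0.231,0]},
    {"xyz": [0.155,-0.252,0]},
    {"xyz": [0.16,-0.264,0]},
    {"xyz": [0.16,-0.264,0]},
    {"xyz": [0.16,-0.264,0]},
    {"xyz": [0.16,-0.264,0]},
  ],
  fingers=60,
)

```text
validation failed for argument at $.co...
```

>>> step_arm(
  commands=[
    {"xyz": [0.02,-0.033,0],"twist": [0,0,0]},
    {"xyz": [0.04,-0.066,0],"twist": [0,0,0]},
    {"xyz": [0.06,-0.1,0],"twist": [0,0,0]},
    {"xyz": [0.08,-0.132,0],"twist": [0,0,0]},
    {"xyz": [0.1,-0.165,0],"twist": [0,0,0]},
    {"xyz": [0.12,-0.198,0],"twist": [0,0,0]},
    {"xyz": [0.14,-0.231,0],"twist": [0,0,0]},
    {"xyz": [0.155,-0.252,0],"twist": [0,0,0]},
    {"xyz": [0.16,-0.264,0],"twist": [0,0,0]},
    {"xyz": [0.16,-0.264,0],"twist": [0,0,0]},
    {"xyz": [0.16,-0.264,0],"twist": [0,0,0]},
    {"xyz": [0.16,-0.264,0],"twist": [0,0,0]},
  ],
  fingers=60,
)

```text
time: 2.1
tool_pos: [0.6282, -0.1583, 0.2839]
ee_rot: [-1.571, -0.001, 1.999]
wrist_force: [-0.3, 0.2, -0.1]
width: 0.0721
```

Run:
```python
from h import *
o=robot.get_obs();print(o["tool_pos"],o["ee_rot"],o["wrist_force"],o["joint_positions"],o["width"])
c=robot.camera_info("wrist");p,d=robot.snapshot("wrist");cv2.imwrite("pics/w1.png",p[:,:,::-1]);np.savez("w1.npz",p=p,d=d,R=c["R"],t=c["t"])
W=cloud("wrist",d,c)
b=cv2.medianBlur
m=(W[...,2]>.16)&(W[...,2]<.18)&(np.hypot(W[...,0]-.63,W[...,1]+.16)<.04)&(d>0)
print(m.sum(),W[m].mean(0),W[m].min(0),W[m].max(0))
print(proj(c,[.6295,-.16,.17]))
```

```text
[ 0.62819329 -0.15832442  0.28391105] [-1.57102922e+00 -7.23039980e-04  1.99861024e+00] [-0.32073366  0.22815827 -0.08658202] [-3.34731738e-01  3.11805729e-01  9.68650950e-01  7.13625698e-04
  1.86146695e+00 -2.33313748e+00] 0.07210461459747965
1310 [ 0.62771791 -0.16149014  0.17220558] [ 0.61021147 -0.17918948  0.16160337] [ 0.64622999 -0.14326115  0.17462432]
[np.float64(320.5610672462253), np.float64(197.1626097163316)]
```

View pics/w1.png

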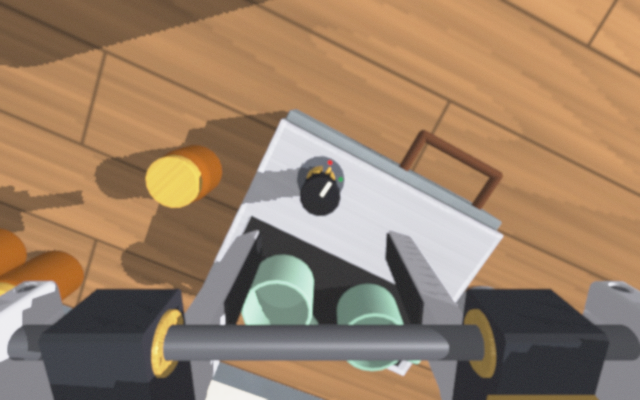

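The wrist view shows the knob top at (320,193), which puts it at (0.628,-0.161). That agrees with the top view to within 2 mm. Descending with about 72 mm open.

>>> step_arm(
  commands=[
    {"xyz": [0,-0.002,-0.03],"twist": [0,0,0]},
    {"xyz": [0,-0.002,-0.06],"twist": [0,0,0]},
    {"xyz": [0,-0.002,-0.09],"twist": [0,0,0]},
    {"xyz": [0,-0.002,-0.11],"twist": [0,0,0]},
    {"xyz": [0,-0.002,-0.125],"twist": [0,0,0]},
    {"xyz": [0,-0.002,-0.135],"twist": [0,0,0]},
    {"xyz": [0,-0.002,-0.141],"twist": [0,0,0]},
    {"xyz": [0,-0.002,-0.141],"twist": [0,0,0]},
    {"xyz": [0,-0.002,-0.141],"twist": [0,0,0]},
  ],
)

```text
time: 2.9
tool_pos: [0.629, -0.1614, 0.1438]
ee_rot: [-1.572, 0.001, 1.998]
wrist_force: [0.1, -0.2, -0.1]
width: 0.072
```

Run:
```python
from h import *
o=robot.get_obs();print(o["tool_pos"],o["ee_rot"],o["wrist_force"],o["width"])
c=robot.camera_info("wrist");p,d=robot.snapshot("wrist");cv2.imwrite("pics/w2.png",p[:,:,::-1])
p,d=robot.snapshot("side");b=cv2.resize(p[90:240,260:460],None,fx=4,fy=4,interpolation=cv2.INTER_CUBIC);cv2.imwrite("pics/s2.png",b[:,:,::-1])
```

```text
[ 0.62904288 -0.16135556  0.14375587] [-1.57209248e+00  1.01563345e-03  1.99793223e+00] [ 0.10247794 -0.17581697 -0.06238434] 0.0720282953179679
```

View pics/w2.png

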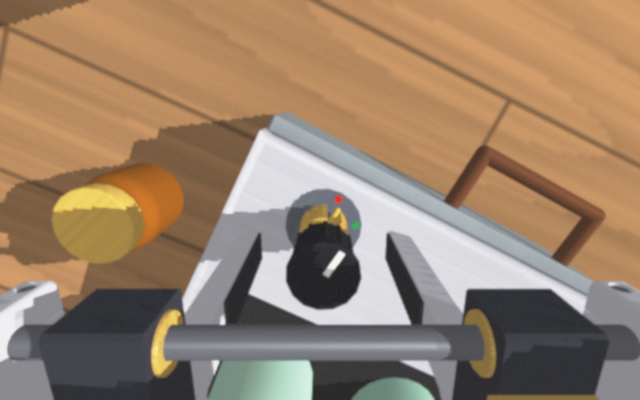

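View pics/s2.png

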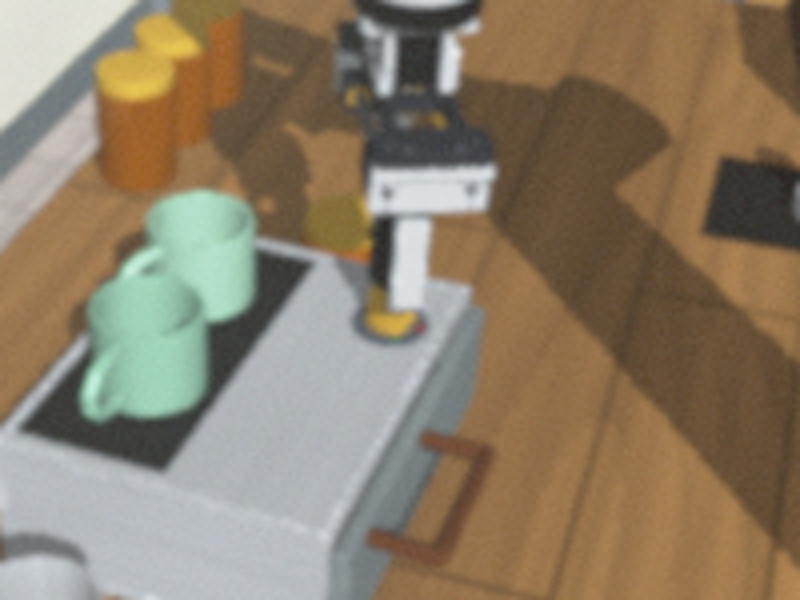

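The wrist view shows the knob at (323,270), centred between jaws at x≈255 and 392. Closing on it.

>>> step_arm(
  commands=[
    {"xyz": [0,0,0],"twist": [0,0,0]},
    {"xyz": [0,0,0],"twist": [0,0,0]},
    {"xyz": [0,0,0],"twist": [0,0,0]},
    {"xyz": [0,0,0],"twist": [0,0,0]},
    {"xyz": [0,0,0],"twist": [0,0,0]},
    {"xyz": [0,0,0],"twist": [0,0,0]},
    {"xyz": [0,0,0],"twist": [0,0,0]},
    {"xyz": [0,0,0],"twist": [0,0,0]},
  ],
  fingers=255,
)

```text
time: 3.67
tool_pos: [0.6286, -0.1616, 0.1425]
ee_rot: [-1.571, -0.0, 1.997]
wrist_force: [-0.8, 0.3, -0.0]
width: 0.0361
```

```bash
cat > s.py <<'E'
from h import *
o=robot.get_obs()
for k in("tool_pos","ee_rot","wrist_force","wrist_torque","width","time"):print(k,np.round(o[k],4))
E
python3 s.py
```

```text
tool_pos [ 0.6286 -0.1616  0.1425]
ee_rot [-1.5707e+00 -4.0000e-04  1.9973e+00]
wrist_force [-0.7847  0.2734 -0.0182]
wrist_torque [0.122  0.0724 0.0103]
width 0.0361
time 3.6667
```

Gripped, with the width at 36 mm, about the lip's diameter, and almost no side force. Lifting gently to 6 mm, which is below any possible stop.

>>> step_arm(
  commands=[
    {"xyz": [0,0,0.001],"twist": [0,0,0]},
    {"xyz": [0,0,0.002],"twist": [0,0,0]},
    {"xyz": [0,0,0.003],"twist": [0,0,0]},
    {"xyz": [0,0,0.004],"twist": [0,0,0]},
    {"xyz": [0,0,0.005],"twist": [0,0,0]},
    {"xyz": [0,0,0.006],"twist": [0,0,0]},
    {"xyz": [0,0,0.006],"twist": [0,0,0]},
    {"xyz": [0,0,0.006],"twist": [0,0,0]},
  ],
)

```text
time: 4.33
tool_pos: [0.6285, -0.1616, 0.1482]
ee_rot: [-1.57, -0.001, 1.997]
wrist_force: [1.7, 0.9, -6.8]
width: 0.0358
```

>>> step_arm(
  commands=[
    {"xyz": [0,0,0.001],"twist": [0,0,0]},
    {"xyz": [0,0,0.002],"twist": [0,0,0]},
    {"xyz": [0,0,0.003],"twist": [0,0,0]},
    {"xyz": [0,0,0.003],"twist": [0,0,0]},
  ],
)

```text
time: 4.67
tool_pos: [0.6285, -0.1616, 0.1515]
ee_rot: [-1.57, -0.001, 1.997]
wrist_force: [1.4, 1.0, -7.0]
width: 0.0358
```

>>> step_arm(
  commands=[
    {"xyz": [0,0,0.0005],"twist": [0,0,0]},
    {"xyz": [0,0,0.001],"twist": [0,0,0]},
    {"xyz": [0,0,0.001],"twist": [0,0,0]},
  ],
)

```text
time: 4.92
tool_pos: [0.6285, -0.1616, 0.1524]
ee_rot: [-1.571, -0.001, 1.997]
wrist_force: [0.4, 0.7, -8.0]
width: 0.0362
```

>>> step_arm(
  commands=[
    {"xyz": [0,0,0.0005],"twist": [0,0,0]},
    {"xyz": [0,0,0.0005],"twist": [0,0,0]},
  ],
)

```text
time: 5.08
tool_pos: [0.6285, -0.1617, 0.1529]
ee_rot: [-1.57, -0.001, 1.997]
wrist_force: [0.7, 0.7, -7.6]
width: 0.0362
```

>>> step_arm(
  commands=[
    {"xyz": [0,0,0.0005],"twist": [0,0,0]},
    {"xyz": [0,0,0.0005],"twist": [0,0,0]},
  ],
)

```text
time: 5.25
tool_pos: [0.6285, -0.1617, 0.1534]
ee_rot: [-1.57, -0.001, 1.997]
wrist_force: [0.7, 1.6, -7.3]
width: 0.0365
```

>>> step_arm(
  commands=[
    {"xyz": [0,0,0.0005],"twist": [0,0,0]},
    {"xyz": [0,0,0.0005],"twist": [0,0,0]},
  ],
)

```text
time: 5.42
tool_pos: [0.6286, -0.1616, 0.1539]
ee_rot: [-1.571, -0.001, 1.997]
wrist_force: [0.5, 2.3, -8.2]
width: 0.0356
```

>>> step_arm(
  commands=[
    {"xyz": [0,0,0.0005],"twist": [0,0,0]},
    {"xyz": [0,0,0.0005],"twist": [0,0,0]},
  ],
)

```text
time: 5.58
tool_pos: [0.6285, -0.1617, 0.1544]
ee_rot: [-1.571, -0.001, 1.997]
wrist_force: [1.0, 1.6, -8.6]
width: 0.036
```

>>> step_arm(
  commands=[
    {"xyz": [0,0,0.0005],"twist": [0,0,0]},
    {"xyz": [0,0,0.0005],"twist": [0,0,0]},
  ],
)

```text
time: 5.75
tool_pos: [0.6286, -0.1616, 0.1549]
ee_rot: [-1.571, -0.001, 1.997]
wrist_force: [0.3, 1.7, -8.8]
width: 0.0357
```

>>> step_arm(
  commands=[
    {"xyz": [0,0,0.0005],"twist": [0,0,0]},
    {"xyz": [0,0,0.0005],"twist": [0,0,0]},
  ],
)

```text
time: 5.92
tool_pos: [0.6286, -0.1617, 0.1555]
ee_rot: [-1.571, -0.0, 1.997]
wrist_force: [0.4, 1.1, -9.0]
width: 0.036
```

>>> step_arm(
  commands=[
    {"xyz": [0,0,0.0005],"twist": [0,0,0]},
    {"xyz": [0,0,0.0005],"twist": [0,0,0]},
  ],
)

```text
time: 6.08
tool_pos: [0.6286, -0.1617, 0.1559]
ee_rot: [-1.571, -0.0, 1.997]
wrist_force: [0.0, 2.4, -8.8]
width: 0.036
```

>>> step_arm(
  commands=[
    {"xyz": [0,0,0.0005],"twist": [0,0,0]},
    {"xyz": [0,0,0.0005],"twist": [0,0,0]},
  ],
)

```text
time: 6.25
tool_pos: [0.6286, -0.1617, 0.1565]
ee_rot: [-1.571, -0.0, 1.997]
wrist_force: [-0.3, 2.5, -9.3]
width: 0.0362
```

>>> step_arm(
  commands=[
    {"xyz": [0,0,0.0005],"twist": [0,0,0]},
    {"xyz": [0,0,0.0005],"twist": [0,0,0]},
  ],
)

```text
time: 6.42
tool_pos: [0.6286, -0.1617, 0.157]
ee_rot: [-1.571, -0.0, 1.997]
wrist_force: [-0.3, 2.2, -9.4]
width: 0.0357
```

>>> step_arm(
  commands=[
    {"xyz": [0,0,0.0005],"twist": [0,0,0]},
    {"xyz": [0,0,0.0005],"twist": [0,0,0]},
  ],
)

```text
time: 6.58
tool_pos: [0.6286, -0.1617, 0.1575]
ee_rot: [-1.571, -0.0, 1.997]
wrist_force: [-0.2, 2.7, -9.1]
width: 0.036
```

>>> step_arm(
  commands=[
    {"xyz": [0,0,0.0005],"twist": [0,0,0]},
    {"xyz": [0,0,0.0005],"twist": [0,0,0]},
  ],
)

```text
time: 6.75
tool_pos: [0.6286, -0.1617, 0.158]
ee_rot: [-1.571, -0.0, 1.997]
wrist_force: [0.5, 2.4, -9.8]
width: 0.0358
```

>>> step_arm(
  commands=[
    {"xyz": [0,0,0.0005],"twist": [0,0,0]},
    {"xyz": [0,0,0.0005],"twist": [0,0,0]},
  ],
)

```text
time: 6.92
tool_pos: [0.6286, -0.1617, 0.1585]
ee_rot: [-1.571, -0.0, 1.997]
wrist_force: [-0.2, 1.9, -9.2]
width: 0.0359
```

>>> step_arm(
  commands=[
    {"xyz": [0,0,0.0005],"twist": [0,0,0]},
    {"xyz": [0,0,0.0005],"twist": [0,0,0]},
  ],
)

```text
time: 7.08
tool_pos: [0.6286, -0.1617, 0.1589]
ee_rot: [-1.571, -0.0, 1.997]
wrist_force: [0.3, 2.4, -9.3]
width: 0.036
```

>>> step_arm(
  commands=[
    {"xyz": [0,0,0.0005],"twist": [0,0,0]},
    {"xyz": [0,0,0.0005],"twist": [0,0,0]},
  ],
)

```text
time: 7.25
tool_pos: [0.6286, -0.1617, 0.1595]
ee_rot: [-1.571, -0.0, 1.997]
wrist_force: [-0.7, 2.5, -10.4]
width: 0.0352
```

>>> step_arm(
  commands=[
    {"xyz": [0,0,0.0005],"twist": [0,0,0]},
    {"xyz": [0,0,0.0005],"twist": [0,0,0]},
  ],
)

```text
time: 7.42
tool_pos: [0.6286, -0.1617, 0.16]
ee_rot: [-1.571, -0.0, 1.997]
wrist_force: [-0.8, 3.2, -10.5]
width: 0.0361
```

>>> step_arm(
  commands=[
    {"xyz": [0,0,0.0005],"twist": [0,0,0]},
    {"xyz": [0,0,0.0005],"twist": [0,0,0]},
  ],
)

```text
time: 7.58
tool_pos: [0.6286, -0.1617, 0.1605]
ee_rot: [-1.571, -0.0, 1.997]
wrist_force: [-1.0, 2.3, -9.8]
width: 0.036
```

>>> step_arm(
  commands=[
    {"xyz": [0,0,0.0005],"twist": [0,0,0]},
    {"xyz": [0,0,0.0005],"twist": [0,0,0]},
  ],
)

```text
time: 7.75
tool_pos: [0.6286, -0.1617, 0.161]
ee_rot: [-1.571, -0.0, 1.997]
wrist_force: [-0.8, 2.2, -10.2]
width: 0.036
```

>>> step_arm(
  commands=[
    {"xyz": [0,0,0.0005],"twist": [0,0,0]},
    {"xyz": [0,0,0.0005],"twist": [0,0,0]},
  ],
)

```text
time: 7.92
tool_pos: [0.6286, -0.1617, 0.1613]
ee_rot: [-1.571, -0.0, 1.997]
wrist_force: [-0.2, 2.8, -10.2]
width: 0.0358
```

>>> step_arm(
  commands=[
    {"xyz": [0,0,0.0005],"twist": [0,0,0]},
    {"xyz": [0,0,0.0005],"twist": [0,0,0]},
  ],
)

```text
time: 8.08
tool_pos: [0.6286, -0.1617, 0.1613]
ee_rot: [-1.57, -0.001, 1.997]
wrist_force: [0.1, 2.8, -13.0]
width: 0.036
```

The height stalled at 0.1613 while the pull jumped to 13 N: that is the stop, at a lift of 18.8 mm. Backing off about 1 mm, then turning clockwise.

>>> step_arm(
  commands=[
    {"xyz": [0,0,-0.0008],"twist": [0,0,0]},
    {"xyz": [0,0,-0.0016],"twist": [0,0,0]},
    {"xyz": [0,0,-0.0016],"twist": [0,0,0]},
    {"xyz": [0,0,-0.0016],"twist": [0,0,0]},
  ],
)

```text
time: 8.42
tool_pos: [0.6286, -0.1618, 0.1607]
ee_rot: [-1.571, -0.0, 1.997]
wrist_force: [-1.9, 3.0, -9.4]
width: 0.0359
```

>>> step_arm(
  commands=[
    {"xyz": [0,0,0],"twist": [0,0,-2]},
    {"xyz": [0,0,0],"twist": [0,0,-4]},
    {"xyz": [0,0,0],"twist": [0,0,-6]},
    {"xyz": [0,0,0],"twist": [0,0,-8]},
    {"xyz": [0,0,0],"twist": [0,0,-8]},
  ],
)

```text
time: 8.83
tool_pos: [0.6286, -0.1616, 0.1606]
ee_rot: [-1.571, -0.0, 1.857]
wrist_force: [-1.5, 3.2, -10.7]
width: 0.0356
```

```bash
python3 s.py
```

```text
tool_pos [ 0.6286 -0.1616  0.1606]
ee_rot [-1.5708e+00 -3.0000e-04  1.8571e+00]
wrist_force [ -1.4933   3.2438 -10.7262]
wrist_torque [ 0.6541  0.3275 -0.0345]
width 0.0356
time 8.8333
```

>>> step_arm(
  commands=[
    {"xyz": [0,0,0],"twist": [0,0,-3]},
    {"xyz": [0,0,0],"twist": [0,0,-6]},
    {"xyz": [0,0,0],"twist": [0,0,-9]},
    {"xyz": [0,0,0],"twist": [0,0,-12]},
    {"xyz": [0,0,0],"twist": [0,0,-15]},
    {"xyz": [0,0,0],"twist": [0,0,-18]},
    {"xyz": [0,0,0],"twist": [0,0,-21]},
    {"xyz": [0,0,0],"twist": [0,0,-24]},
    {"xyz": [0,0,0],"twist": [0,0,-26]},
    {"xyz": [0,0,0],"twist": [0,0,-26]},
  ],
)

```text
time: 9.67
tool_pos: [0.6286, -0.1612, 0.1605]
ee_rot: [-1.57, -0.001, 1.404]
wrist_force: [-0.9, 5.2, -10.6]
width: 0.0358
```

```bash
python3 s.py
python3 - <<'E'
from h import *
p,d=robot.snapshot("wrist");cv2.imwrite("pics/w3.png",p[:,:,::-1])
E
```

```text
tool_pos [ 0.6286 -0.1612  0.1605]
ee_rot [-1.5704e+00 -1.0000e-03  1.4044e+00]
wrist_force [ -0.9329   5.1926 -10.6238]
wrist_torque [ 0.7731  0.2418 -0.0229]
width 0.0358
time 9.6667
```

View pics/w3.png

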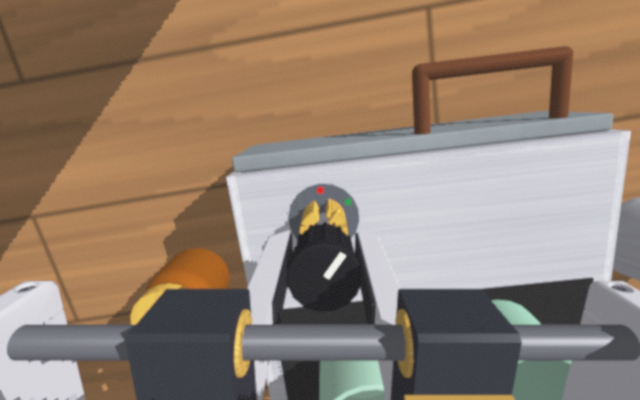

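>>> step_arm(
  commands=[
    {"xyz": [0,0.0005,0],"twist": [0,0,-3]},
    {"xyz": [0,0.001,0],"twist": [0,0,-6]},
    {"xyz": [0,0.001,0],"twist": [0,0,-9]},
    {"xyz": [0,0.001,0],"twist": [0,0,-12]},
    {"xyz": [0,0.001,0],"twist": [0,0,-15]},
    {"xyz": [0,0.001,0],"twist": [0,0,-18]},
    {"xyz": [0,0.001,0],"twist": [0,0,-21]},
    {"xyz": [0,0.001,0],"twist": [0,0,-24]},
    {"xyz": [0,0.001,0],"twist": [0,0,-26]},
    {"xyz": [0,0.001,0],"twist": [0,0,-26]},
    {"xyz": [0,0.001,0],"twist": [0,0,-26]},
  ],
)

```text
time: 10.63
tool_pos: [0.6287, -0.1608, 0.1605]
ee_rot: [-1.571, -0.0, 0.952]
wrist_force: [-0.9, 4.2, -9.9]
width: 0.0361
```

```bash
python3 s.py
python3 - <<'E'
from h import *
p,d=robot.snapshot("wrist");cv2.imwrite("pics/w4.png",cv2.resize(p[150:350,200:450],None,fx=3,fy=3)[:,:,::-1])
E
```

```text
tool_pos [ 0.6287 -0.1608  0.1605]
ee_rot [-1.571e+00 -2.000e-04  9.518e-01]
wrist_force [-0.9219  4.1865 -9.9199]
wrist_torque [0.5915 0.245  0.0425]
width 0.0361
time 10.6333
```

View pics/w4.png

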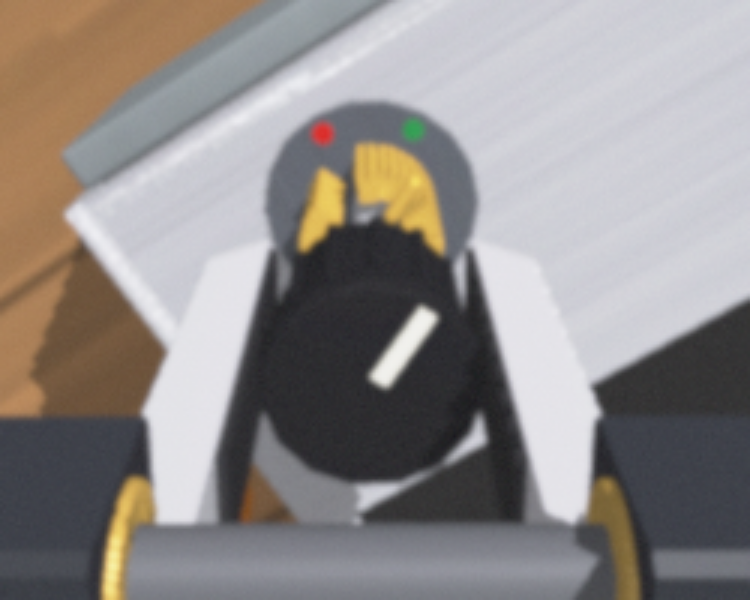

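The white line now points toward the green dot after a 60° turn. Easing down; the expected rest height is 0.1563.

>>> step_arm(
  commands=[
    {"xyz": [0,0.0003,-0.0005],"twist": [0,0,0]},
    {"xyz": [0,0.0005,-0.001],"twist": [0,0,0]},
    {"xyz": [0,0.0005,-0.0015],"twist": [0,0,0]},
    {"xyz": [0,0.0005,-0.002],"twist": [0,0,0]},
    {"xyz": [0,0.0005,-0.0025],"twist": [0,0,0]},
    {"xyz": [0,0.0005,-0.003],"twist": [0,0,0]},
    {"xyz": [0,0.0005,-0.0035],"twist": [0,0,0]},
    {"xyz": [0,0.0005,-0.0035],"twist": [0,0,0]},
  ],
)

```text
time: 11.35
tool_pos: [0.6287, -0.1607, 0.157]
ee_rot: [-1.571, 0.0, 0.95]
wrist_force: [-1.4, 1.6, -8.5]
width: 0.0357
```

>>> step_arm(
  commands=[
    {"xyz": [0,0,-0.0005],"twist": [0,0,0]},
    {"xyz": [0,0,-0.001],"twist": [0,0,0]},
    {"xyz": [0,0,-0.001],"twist": [0,0,0]},
  ],
)

```text
time: 11.6
tool_pos: [0.6288, -0.1607, 0.1562]
ee_rot: [-1.572, 0.0, 0.95]
wrist_force: [-2.0, -0.0, -9.0]
width: 0.0362
```

>>> step_arm(
  commands=[
    {"xyz": [0,0,-0.0005],"twist": [0,0,0]},
    {"xyz": [0,0,-0.0005],"twist": [0,0,0]},
    {"xyz": [0,0,-0.0005],"twist": [0,0,0]},
  ],
)

```text
time: 11.85
tool_pos: [0.6288, -0.1607, 0.156]
ee_rot: [-1.572, 0.0, 0.95]
wrist_force: [-2.1, -0.8, -6.0]
width: 0.0363
```

>>> step_arm(
  commands=[
    {"xyz": [0,0,-0.0005],"twist": [0,0,0]},
    {"xyz": [0,0,-0.0005],"twist": [0,0,0]},
    {"xyz": [0,0,-0.0005],"twist": [0,0,0]},
  ],
)

```text
time: 12.1
tool_pos: [0.6288, -0.1607, 0.1559]
ee_rot: [-1.572, 0.0, 0.95]
wrist_force: [-2.9, 0.0, -3.9]
width: 0.0358
```

>>> step_arm(
  commands=[
    {"xyz": [0,0,-0.0004],"twist": [0,0,0]},
    {"xyz": [0,0,-0.0008],"twist": [0,0,0]},
    {"xyz": [0,0,-0.0008],"twist": [0,0,0]},
  ],
)

```text
time: 12.35
tool_pos: [0.6289, -0.1607, 0.1557]
ee_rot: [-1.573, -0.0, 0.95]
wrist_force: [-4.1, -0.5, 1.0]
width: 0.0361
```

The knob is resting at 0.156, about 5.4 mm below the stop, and the spring force is off the gripper. Opening slowly and then rising.

>>> step_arm(
  commands=[
    {"xyz": [-0.0006,0,0],"twist": [0,0,0]},
    {"xyz": [-0.0006,0,0],"twist": [0,0,0]},
  ],
)

```text
time: 12.52
tool_pos: [0.6289, -0.1607, 0.1556]
ee_rot: [-1.574, -0.001, 0.95]
wrist_force: [-3.2, -1.5, 2.9]
width: 0.0357
```

>>> step_arm(
  commands=[
    {"xyz": [0,0,0],"twist": [0,0,0]},
    {"xyz": [0,0,0],"twist": [0,0,0]},
    {"xyz": [0,0,0],"twist": [0,0,0]},
    {"xyz": [0,0,0],"twist": [0,0,0]},
    {"xyz": [0,0,0],"twist": [0,0,0]},
    {"xyz": [0,0,0],"twist": [0,0,0]},
  ],
  fingers=90,
)

```text
time: 13.02
tool_pos: [0.6283, -0.1601, 0.1539]
ee_rot: [-1.571, -0.0, 0.95]
wrist_force: [-0.8, 0.7, -0.1]
width: 0.0607
```

>>> step_arm(
  commands=[
    {"xyz": [0,0,0.01],"twist": [0,0,0]},
    {"xyz": [0,0,0.025],"twist": [0,0,0]},
    {"xyz": [0,0,0.05],"twist": [0,0,0]},
    {"xyz": [0,0,0.08],"twist": [0,0,0]},
    {"xyz": [0,0,0.1],"twist": [0,0,0]},
    {"xyz": [0,0,0.1],"twist": [0,0,0]},
  ],
)

```text
time: 13.52
tool_pos: [0.6301, -0.1609, 0.2616]
ee_rot: [-1.582, -0.004, 0.95]
wrist_force: [0.5, -0.1, 1.8]
width: 0.0607
```

```bash
python3 s.py
python3 - <<'E'
from h import *
c=robot.camera_info("wrist");p,d=robot.snapshot("wrist");cv2.imwrite("pics/w5.png",p[:,:,::-1])
W=cloud("wrist",d,c)
m=(W[...,2]>.175)&(W[...,2]<.195)&(np.hypot(W[...,0]-.63,W[...,1]+.16)<.03)&(d>0)
print(m.sum(),W[m].mean(0),np.median(W[m][:,2]))
E
```

```text
tool_pos [ 0.6301 -0.1609  0.2616]
ee_rot [-1.5823 -0.0036  0.9501]
wrist_force [ 0.4578 -0.064   1.8098]
wrist_torque [ 0.0184 -0.0128 -0.0083]
width 0.0607
time 13.5167
1659 [ 0.62801529 -0.16000827  0.1854647 ] 0.1855408419358885
```

View pics/w5.png

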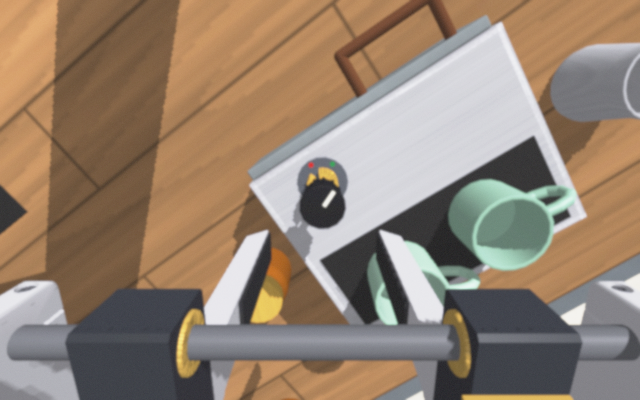

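The wrist view shows the knob standing free at (322,203). Its top is at z=0.1855, 13.5 mm above latched, so it is parked. Moving over the handle with the jaws along x.

>>> step_arm(
  commands=[
    {"xyz": [-0.008,0.012,0],"twist": [0,0,-5]},
    {"xyz": [-0.016,0.025,0],"twist": [0,0,-10]},
    {"xyz": [-0.024,0.037,0],"twist": [0,0,-15]},
    {"xyz": [-0.032,0.05,0],"twist": [0,0,-20]},
    {"xyz": [-0.04,0.062,0],"twist": [0,0,-25]},
    {"xyz": [-0.048,0.075,0],"twist": [0,0,-30]},
    {"xyz": [-0.056,0.087,0],"twist": [0,0,-35]},
    {"xyz": [-0.064,0.1,0],"twist": [0,0,-40]},
    {"xyz": [-0.072,0.112,0],"twist": [0,0,-46]},
    {"xyz": [-0.08,0.124,0],"twist": [0,0,-52]},
    {"xyz": [-0.086,0.134,0],"twist": [0,0,-57.4]},
    {"xyz": [-0.086,0.134,0],"twist": [0,0,-57.4]},
  ],
  fingers=145,
)

```text
time: 14.57
tool_pos: [0.5405, -0.0245, 0.2523]
ee_rot: [-1.57, 0.003, -0.051]
wrist_force: [0.5, -0.6, 0.8]
width: 0.0404
```

>>> step_arm(
  commands=[
    {"xyz": [0,0,0],"twist": [0,0,0]},
    {"xyz": [0,0,0],"twist": [0,0,0]},
    {"xyz": [0,0,0],"twist": [0,0,0]},
  ],
)

```text
time: 14.82
tool_pos: [0.5422, -0.0269, 0.2532]
ee_rot: [-1.571, 0.001, -0.051]
wrist_force: [0.3, -0.1, 0.1]
width: 0.0405
```

```bash
python3 s.py
python3 - <<'E'
from h import *
c=robot.camera_info("wrist");p,d=robot.snapshot("wrist");cv2.imwrite("pics/w6.png",p[:,:,::-1])
W=cloud("wrist",d,c)
m=(W[...,2]>.07)&(W[...,2]<.092)&(np.hypot(W[...,0]-.545,W[...,1]+.026)<.07)&(W[...,0]<.555)&(d>0)
print(m.sum());b=m&(abs(W[...,1]+.026)<.035)
print(np.median(W[b],0),np.percentile(W[b],[3,97],axis=0),np.percentile(W[m][:,1],[1,99]))
E
```

```text
tool_pos [ 0.5422 -0.0269  0.2532]
ee_rot [-1.5709e+00  1.1000e-03 -5.1200e-02]
wrist_force [ 0.2905 -0.0827  0.123 ]
wrist_torque [-0.0768  0.04    0.0275]
width 0.0405
time 14.8167
1252
[ 0.5434564  -0.02490423  0.0835504 ] [[ 0.53750078 -0.05874919  0.08048013]
 [ 0.54926073  0.00687639  0.08533914]] [-0.07959476  0.02848415]
```

View pics/w6.png

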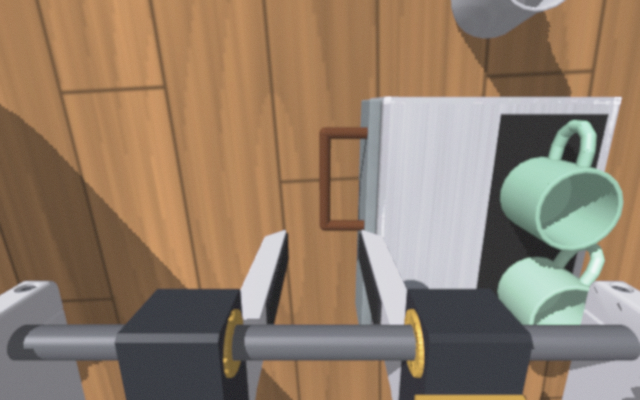

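The bar is at (0.5434,-0.025) with its top at about 0.084, as predicted. Descending to straddle it.

>>> step_arm(
  commands=[
    {"xyz": [0.001,0.001,-0.03],"twist": [0,0,0]},
    {"xyz": [0.001,0.001,-0.06],"twist": [0,0,0]},
    {"xyz": [0.001,0.001,-0.09],"twist": [0,0,0]},
    {"xyz": [0.001,0.001,-0.115],"twist": [0,0,0]},
    {"xyz": [0.001,0.001,-0.135],"twist": [0,0,0]},
    {"xyz": [0.001,0.001,-0.15],"twist": [0,0,0]},
    {"xyz": [0.001,0.001,-0.165],"twist": [0,0,0]},
    {"xyz": [0.001,0.001,-0.177],"twist": [0,0,0]},
    {"xyz": [0.001,0.001,-0.186],"twist": [0,0,0]},
    {"xyz": [0.001,0.001,-0.186],"twist": [0,0,0]},
    {"xyz": [0.001,0.001,-0.186],"twist": [0,0,0]},
  ],
)

```text
time: 15.78
tool_pos: [0.5431, -0.0254, 0.0679]
ee_rot: [-1.571, 0.0, -0.052]
wrist_force: [0.4, -0.1, 0.3]
width: 0.0407
```

```bash
python3 s.py
python3 - <<'E'
from h import *
p,d=robot.snapshot("side");cv2.imwrite("pics/s7.png",cv2.resize(p[120:270,270:470],None,fx=4,fy=4)[:,:,::-1])
E
```

```text
tool_pos [ 0.5431 -0.0254  0.0679]
ee_rot [-1.5707e+00  5.0000e-04 -5.1800e-02]
wrist_force [ 0.365  -0.0667  0.3361]
wrist_torque [-0.056   0.0965 -0.0399]
width 0.0407
time 15.7833
```

View pics/s7.png

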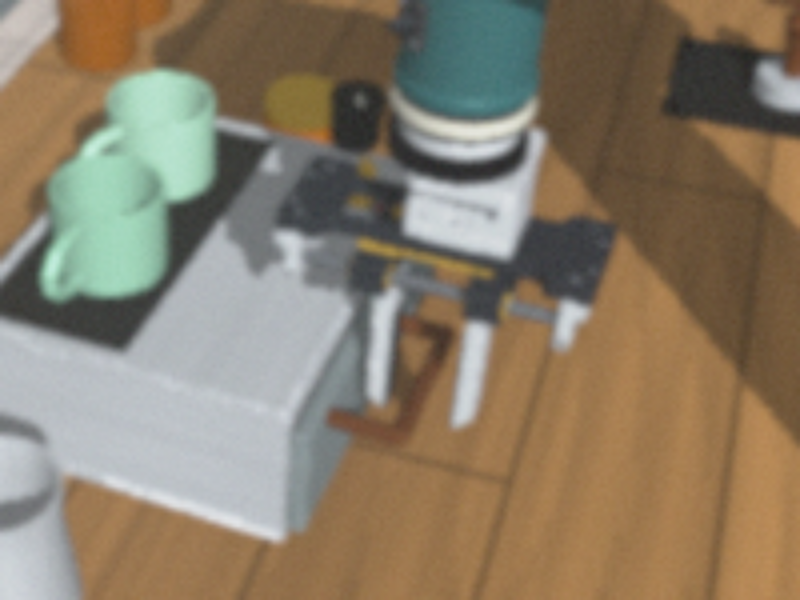

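The side view shows the fingers on either side of the bar, with forces near zero. Closing, then a gentle trial pull.

>>> step_arm(
  commands=[
    {"xyz": [0,0,0],"twist": [0,0,0]},
    {"xyz": [0,0,0],"twist": [0,0,0]},
    {"xyz": [0,0,0],"twist": [0,0,0]},
    {"xyz": [0,0,0],"twist": [0,0,0]},
    {"xyz": [0,0,0],"twist": [0,0,0]},
    {"xyz": [0,0,0],"twist": [0,0,0]},
    {"xyz": [0,0,0],"twist": [0,0,0]},
    {"xyz": [0,0,0],"twist": [0,0,0]},
  ],
  fingers=255,
)

```text
time: 16.5
tool_pos: [0.5434, -0.0253, 0.0685]
ee_rot: [-1.571, -0.001, -0.052]
wrist_force: [-0.4, 0.5, 2.7]
width: 0.0111
```

>>> step_arm(
  commands=[
    {"xyz": [-0.001,0,0],"twist": [0,0,0]},
    {"xyz": [-0.002,0,0],"twist": [0,0,0]},
    {"xyz": [-0.002,0,0],"twist": [0,0,0]},
  ],
)

```text
time: 16.75
tool_pos: [0.5417, -0.0252, 0.0685]
ee_rot: [-1.571, -0.002, -0.052]
wrist_force: [1.9, 0.5, 2.1]
width: 0.0109
```

It slides free with about 2 N. Pulling on to roughly 65 mm.

>>> step_arm(
  commands=[
    {"xyz": [-0.004,0.0002,0],"twist": [0,0,0]},
    {"xyz": [-0.009,0.0005,0],"twist": [0,0,0]},
    {"xyz": [-0.015,0.0008,0],"twist": [0,0,0]},
    {"xyz": [-0.021,0.0011,0],"twist": [0,0,0]},
    {"xyz": [-0.027,0.0014,0],"twist": [0,0,0]},
    {"xyz": [-0.033,0.0017,0],"twist": [0,0,0]},
    {"xyz": [-0.039,0.002,0],"twist": [0,0,0]},
    {"xyz": [-0.045,0.0023,0],"twist": [0,0,0]},
    {"xyz": [-0.051,0.0027,0],"twist": [0,0,0]},
    {"xyz": [-0.057,0.003,0],"twist": [0,0,0]},
    {"xyz": [-0.062,0.0032,0],"twist": [0,0,0]},
    {"xyz": [-0.064,0.0033,0],"twist": [0,0,0]},
  ],
)

```text
time: 17.75
tool_pos: [0.4764, -0.0218, 0.0684]
ee_rot: [-1.571, -0.0, -0.052]
wrist_force: [2.9, 2.2, 5.1]
width: 0.011
```

>>> step_arm(
  commands=[
    {"xyz": [-0.002,0.0001,0],"twist": [0,0,0]},
    {"xyz": [-0.004,0.0002,0],"twist": [0,0,0]},
    {"xyz": [-0.006,0.0003,0],"twist": [0,0,0]},
    {"xyz": [-0.007,0.0004,0],"twist": [0,0,0]},
    {"xyz": [-0.007,0.0004,0],"twist": [0,0,0]},
  ],
)

```text
time: 18.17
tool_pos: [0.4696, -0.0215, 0.0684]
ee_rot: [-1.571, 0.0, -0.052]
wrist_force: [1.3, 1.1, 6.4]
width: 0.0108
```

>>> step_arm(
  commands=[
    {"xyz": [-0.001,0,0],"twist": [0,0,0]},
    {"xyz": [-0.0015,0,0],"twist": [0,0,0]},
    {"xyz": [-0.0015,0,0],"twist": [0,0,0]},
  ],
)

```text
time: 18.42
tool_pos: [0.4685, -0.0214, 0.0684]
ee_rot: [-1.57, -0.0, -0.052]
wrist_force: [3.8, 2.1, 5.2]
width: 0.0108
```

>>> step_arm(
  commands=[
    {"xyz": [-0.0005,0,0],"twist": [0,0,0]},
    {"xyz": [-0.001,0,0],"twist": [0,0,0]},
    {"xyz": [-0.001,0,0],"twist": [0,0,0]},
  ],
)

```text
time: 18.67
tool_pos: [0.4685, -0.0215, 0.0685]
ee_rot: [-1.57, -0.003, -0.052]
wrist_force: [4.7, 1.2, 3.8]
width: 0.0112
```

>>> step_arm(
  commands=[
    {"xyz": [-0.001,0,0],"twist": [0,0,0]},
    {"xyz": [-0.0015,0,0],"twist": [0,0,0]},
    {"xyz": [-0.0015,0,0],"twist": [0,0,0]},
  ],
)

```text
time: 18.92
tool_pos: [0.4685, -0.0214, 0.0685]
ee_rot: [-1.57, -0.006, -0.052]
wrist_force: [9.1, 2.2, 1.0]
width: 0.0107
```

```bash
python3 s.py
```

```text
tool_pos [ 0.4685 -0.0214  0.0685]
ee_rot [-1.5701 -0.0063 -0.0519]
wrist_force [9.0872 2.1818 0.9794]
wrist_torque [ 0.2386 -1.6012 -0.0183]
width 0.0107
time 18.9167
```

The drawer is on its stop: 74.9 mm of travel and the force rising. Releasing and rising.

>>> step_arm(
  commands=[
    {"xyz": [0.001,0,0],"twist": [0,0,0]},
    {"xyz": [0.001,0,0],"twist": [0,0,0]},
    {"xyz": [0.001,0,0],"twist": [0,0,0]},
    {"xyz": [0.001,0,0],"twist": [0,0,0]},
    {"xyz": [0.001,0,0],"twist": [0,0,0]},
    {"xyz": [0.001,0,0],"twist": [0,0,0]},
  ],
  fingers=145,
)

```text
time: 19.42
tool_pos: [0.4663, -0.0216, 0.0675]
ee_rot: [-1.571, 0.002, -0.052]
wrist_force: [0.1, 0.1, -0.8]
width: 0.0405
```

>>> step_arm(
  commands=[
    {"xyz": [0,0,0.01],"twist": [0,0,0]},
    {"xyz": [0,0,0.03],"twist": [0,0,0]},
    {"xyz": [0,0,0.06],"twist": [0,0,0]},
    {"xyz": [0,0,0.09],"twist": [0,0,0]},
    {"xyz": [0,0,0.12],"twist": [0,0,0]},
    {"xyz": [-0.02,0,0.15],"twist": [0,0,0]},
    {"xyz": [-0.04,0,0.17],"twist": [0,0,0]},
    {"xyz": [-0.05,0,0.18],"twist": [0,0,0]},
    {"xyz": [-0.05,0,0.18],"twist": [0,0,0]},
    {"xyz": [-0.05,0,0.18],"twist": [0,0,0]},
  ],
)

```text
time: 20.25
tool_pos: [0.4172, -0.0216, 0.2482]
ee_rot: [-1.571, -0.002, -0.052]
wrist_force: [0.1, -0.1, 0.1]
width: 0.0406
```

```bash
python3 s.py
python3 - <<'E'
from h import *
p0=np.load("top0.npz")["p"]
p,d=robot.snapshot("top");W=cloud("top",d)
cv2.imwrite("pics/t8.png",cv2.resize(p[110:310,200:480],None,fx=2.8,fy=2.8)[:,:,::-1])
m=(abs(W[...,2]-.08)<.012)&(d>0)&(abs(W[...,0]-.47)<.015)&(abs(W[...,1]+.022)<.035);print("bar",m.sum(),np.median(W[m],0) if m.any() else 0)
m=(W[...,2]>.175)&(W[...,2]<.2)&(np.hypot(W[...,0]-.63,W[...,1]+.16)<.03);print("knob",m.sum(),np.median(W[m],0) if m.any() else 0)
def g(q): h=cv2.cvtColor(q,cv2.COLOR_RGB2HSV); return cv2.inRange(h,(60,40,80),(90,255,255))
print([np.argwhere(g(q)[130:185,300:420]>0).mean(0) for q in(p0,p)])
p,d=robot.snapshot("side");cv2.imwrite("pics/s8.png",p[:,:,::-1])
E
```

```text
tool_pos [ 0.4172 -0.0216  0.2482]
ee_rot [-1.571  -0.0017 -0.052 ]
wrist_force [ 0.0639 -0.0556  0.0594]
wrist_torque [-0.0749  0.1134  0.021 ]
width 0.0406
time 20.25
bar 127 [ 0.46941766 -0.03135068  0.08232578]
knob 227 [ 0.63015665 -0.15976186  0.1848386 ]
[array([29.90659026, 60.81375358]), array([29.89567723, 60.87896254])]
```

View pics/t8.png

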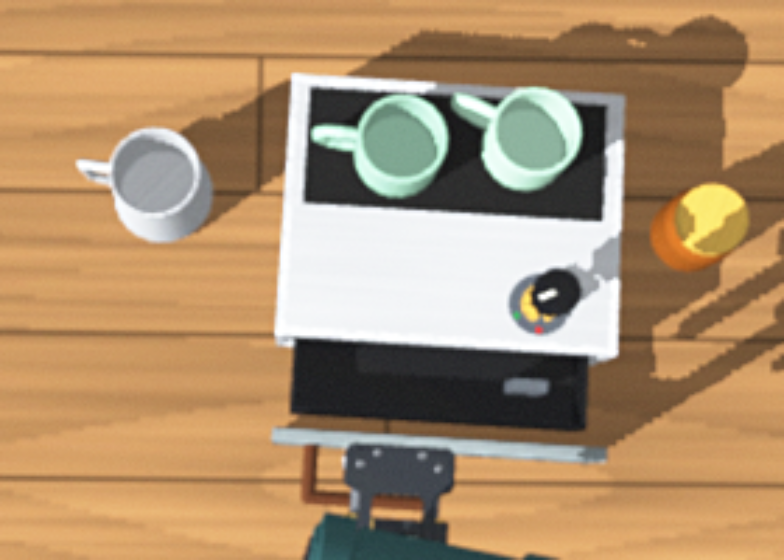

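View pics/s8.png

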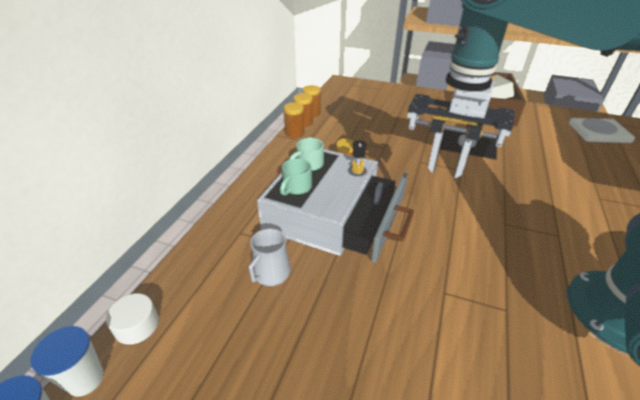

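The top view shows the drawer fully out and the knob (555,293 in the crop) still parked at z≈0.185, its line toward the green dot. The cups, jug and jar are where they were, and the arm is clear. Handing in.

```bash
python3 -c "
from bench import robot
print(robot.close_job())"
```

```text
the job is handed in; nothing more can be done
None
```

The knob is parked, the drawer is fully out, and I handed the job in at about 20 s of the 69 s allowed.

- **Knob:** I lifted it in 0.5 mm steps until it stalled at 18.8 mm, where the pull jumped from about 10 to 13 N. I backed off about 1 mm, turned it 60° clockwise and eased it down until the spring load left the gripper, about 5.5 mm below the stop. Then I let go.
- **Drawer:** I pulled it by the handle with a few newtons until it met its stop at 74.9 mm. The pull reached 9 N there, and I then released it.

**Last checks:**
- The bar stands at x≈0.469, against 0.543 when shut, so the drawer is about 74 mm out.
- The knob top is still at z≈0.185, against 0.170 latched, with its line toward the green dot.
- The mugs are unmoved to within 0.1 pixel in the top view. The jug and jar look unmoved by eye.
- The wrist force is about zero, with the gripper clear of everything.

**Small disagreements:** the knob settled about 0.5 mm lower than the 5 mm below the stop that the task implies. The camera put the drawer's travel about 1 mm short of the arm's own reading. Both are within measurement error.

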